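# Slide the parts box down the loading lane

## Task

Push the blue parts box down the empty lane of the loading track until it rests flat and square against the red end stop, meeting the stop gently, then move clear. The guide rails are aligned to the measuring machine, so neither the box nor the robot may touch any of them on the way. Only push the box with the fingers, without lifting or tipping it, and leave the grey box and everything else where it is.

Things in the scene. Friction and masses are not known exactly. Their poses are not given: they have to be found in the camera images.
- parts_box: blue closed plastic box, white blank label on its lid, 96 mm wide (its x), 120 mm long (its y), 50 mm high, 0.4 to 0.8 kg, too wide to grasp; origin at the centre of its underside. It starts on the bare plate before the empty lane, up to 25 mm to one side of the lane's centre line and skewed by up to 0.3 rad; its y axis belongs along the lane. Pushing it takes about 2 to 6 N
- track: loading track: fixed dark anodised plate 300 mm (its x) by 460 mm (its y), 12 mm thick, on the table; origin at the centre of its underside. Two lanes run along its y between three rails; boxes are pushed towards its -y. Rails from y = +50 mm (mouth) to -200 mm (stop); the plate is bare at y = +50 to +230 mm. The empty lane is the one at +x (farther from the robot), centre line x = +55 mm
- rail_near: steel guide rail on the -x (robot) side of the empty lane, 10 mm wide, 250 mm long along y, standing 14 mm above the plate (its top is 26 mm above the table); origin at the middle of its underside, on the plate's top; must not be touched
- rail_far: steel guide rail on the +x side of the empty lane, same size and origin; must not be touched
- rail_outer: third rail, on the robot side of the other lane, same size; must not be touched
- stop: red stop bar across the far (-y) end of both lanes, 254 mm along x, 20 mm thick along y, 32 mm high above the plate, rigid; origin at the middle of its underside
- stop_face (a point): point on the plate's top where the empty lane's centre line meets the stop's face; axes as the track's. With the box home its origin is 60 mm from here along +y and its y axis is parallel to the lane
- lane_mouth (a point): point on the plate's top at the mouth of the empty lane, on its centre line, 250 mm from stop_face; axes as the track's. The lane is 112 mm wide between the rail faces: a centred box has 8 mm on each side
- grey_box: grey box of the same size as the blue one, already home in the other lane; leave it
- brass_plug: small turned brass plug, 26 mm across, 36 mm high, standing on the bare plate near the plate's robot-side edge; origin under its centre; leave it
- steel_block: bright steel block 30 x 40 x 22 mm standing in the other lane; origin under its centre; leave it
- pin_stand: yellow pin-gauge stand 70 x 90 x 48 mm on the table; leave it
- vise: small steel toolmaker's vise, about 60 x 170 x 50 mm, on the table; leave it
- cleaner: clear bottle, 60 mm across, 150 mm high, on the table; leave it
- driver: screwdriver lying on the table; leave it
- tray: small steel bowl, 90 mm across, on the table; leave it
There are look-alikes about, which are no part of the job. Several things have the shape of the parts_box; the one meant has the colours described above.

How it is judged:
At the end, for the whole second after the job is handed in: The blue box lies flat on the plate in the empty lane, its front face within 4 mm of the stop (origin under 64 mm from the stop face), square to the lane within 0.05 rad, between the rails and at rest, with the robot clear (y of parts_box in the frame of stop_face below 0.064 m and x of parts_box in the frame of stop_face between -0.008 and 0.008 m and z of parts_box in the frame of stop_face below 0.003 m and angle between the y axis of parts_box and the y axis of track, either way round below 0.05 rad and angle between parts_box's own z axis and vertical below 0.03 rad and linear speed of parts_box below 0.01 m/s); the robot touches nothing.
It fails at once if a guide rail was touched by the box, the robot or anything else (contact force between any of rail_near, rail_far, rail_outer and anything else above 0.3 N).
It fails at once if the blue box was lifted off the plate or tipped (z of parts_box in the frame of stop_face above 0.004 m or angle between parts_box's own z axis and vertical above 0.06 rad).
It fails at once if the stop was hit or pressed hard (over 30 N) (contact force between stop and anything else above 30 N).
It fails at once if the grey box or another bystander was moved by more than 10 mm (distance of any of grey_box, brass_plug, steel_block, pin_stand, vise, cleaner, driver, tray from where it was at the start of the episode above 0.01 m).
It also fails if it takes over 72 s, if anything falls off the work surface, if the arm or the gripper's body presses on something with over 40 N, if the wrist force passes 120 N, or if a joint passes its speed limit or range.

## Robot

A 7-joint arm with a two-finger parallel gripper is mounted at the origin on the work surface. World frame = base frame: x ahead of the robot, y to its left, z up, the work surface at z = 0. Lengths are in m, angles in rad, forces in N, time in s.
With the tool pointing down it reaches from about 0.4 to 0.75 m from the base axis. Payload 19.5 kg.
Tool frame: the origin (TCP) lies midway between the tips of the shut fingers; the grasp point (between the pads) lies ctrl.grip_depth behind it (ctrl.grip_depth is the distance from the TCP to the grasp point, in m); x points along the fingers, z is the direction in which the jaws open and shut, and the axes are right-handed (so a half turn about x gives the same grasp; the last joint's range is limited). The gripper opens to 85 mm and grips with 20 to 120 N. Pads are 22 mm wide; open, the fingers measure 114 mm over their backs; the gripper's body (76 mm by 85 mm) begins 54 mm behind the grasp point. The pads swing forward as they close: fully open they stand 13 mm farther back than shut.
Start: joints at [-1.218, 0.707, -0.028, 1.485, 0.022, 0.951, -0.075], TCP at [0.221, 0.531, 0.231] pointing down, gripper open.
Joint ranges: [-2.71, 2.71], [-0.32, 2.16], [-1.57, 1.52], [0, 2.45], [-1.46, 4.6], [0, 2.02], [-2.83, 2.83]. Speed limits (rad/s): [1.89, 1.89, 2.57, 2.57, 3.01, 3.01, 3.01].

## Interface

Orientations are given as a rotation vector (axis times angle).
In Python, from bench import ctrl, eyes, workorder, models gives the robot as it stands.
- The arm moves only by the shell command python3 -m handwheel 'ROWS'. ROWS is JSON, a list of rows, each an object with "delta_pos": the shift along the tool's x, y, z in units of 0.08 m (1.0 is 0.08 m), a list of three; "rotation": the turn, a rotation vector about the tool's x, y, z in units of 90 degrees (1.0 is 90 degrees), a list of three; "hand": the opening, from -1 (shut) to 1 (fully open). In form: [{"delta_pos": [tx, ty, tz], "rotation": [rx, ry, rz], "hand": hand}, ...]. A call has 1 to 8 rows; each row is the pose to reach, as a shift and turn from the pose measured when the call began, along the tool's axes at that moment; what a row does not reach only later rows make up. A row lasts 1/10 s, in which the tool goes at most 50 mm and 8.59 degrees, less where a joint would pass 70% of its speed; a pose out of reach is approached as far as the arm can. A call with a number of a shift or a turn outside -1 to 1 is refused whole. A call with a gripper value outside its range is refused whole. The fingers move at their own pace and stop on an object; the grip force is fixed at half the most. Time passes only in rows, so rows that repeat a pose let the fingers close. It gives the time, the measured TCP pose, the force and the opening at its end, in the units of the state.
- ctrl.read_state(): the state, without advancing time (a new reading comes with each control period).
- eyes.camera(name): name is "scene" or "top" or "wrist"; returns the picture (384x512x3 uint8, red, green, blue); there is no depth.
- eyes.camera_info(name): a dict with "vertical_fov" (degrees; the focal length in pixels is half the picture's height over the tangent of half this angle, whatever the lens; pixels are square), "cx", "cy" (the principal point, pixels), "R" (3x3) and "t" (3): a world point X has camera coordinates R X + t. Camera axes: x right, y down, z forward; pixel columns grow to the right and rows downward; lengths in m; the calibration is good to about 2 mm. The wrist camera is an equidistant fisheye: a pixel r from the principal point sees the ray r / f radians off the axis. A picture is of the moment at which its call begins: read the wrist's pose just before it. camera_info takes no time and is no camera call; for the wrist camera it gives the pose at the moment of the call.
- workorder.hand_in(): hands the job in, once; it reports no verdict.
Trained networks look in the newest picture that a camera, given by its name, has taken for a name from the list of things; names that differ only in an ending like _2 or _b are one class to them, and where a whole thing is asked for, a point or a joint stands for the part that bears it (a point fixed in the world has none). Each returns a list of dicts, best first, with "p" (0 to 1); they miss things now and then, are a little off and sometimes report something else, mostly with a low value. They report only what shows in the picture. A call takes as long as a camera call. They do not tell look-alikes from the thing itself.
- models.boxes_of(camera, target): "at" ([x, y, z] in m, in the coordinates of the camera as it stood for that picture, good to about 4 mm: the middle of the surface that is visible of it).
The state is a dict: "t": time; "qpos": joint angles; "dq": joint speeds; "effort": joint torques, N m; "tcp_pos": TCP position; "orientation": TCP orientation; "contact_force": force on the tool from outside, world axes, zero at the start; "wrist_torque": the same for the moment, N m; "gripper_width": finger opening in m.
Only numpy, scipy, OpenCV 4.12 (cv2) and the standard library are available. Lean on these libraries where they do the work, as an engineer would, in place of code of your own. Each camera call takes 0.05 s, during which the arm holds its last target.

## Working session

There is one attempt and no reset: what is moved stays moved. The work goes in short steps, Python scripts to look and compute and a shell command to move; the robot and the scene stay as the last step left them, time stands still between calls to the robot, and variables do not carry over. Pictures are saved under pics/ and viewed, and the job is handed in when it is done.

```bash
ls; mkdir -p pics
python3 - <<'E'
from bench import ctrl, eyes, workorder, models
import cv2
s=ctrl.read_state()
print({k:s[k] for k in s}, ctrl.grip_depth)
for n in ["scene","top","wrist"]:
    im=eyes.camera(n); cv2.imwrite(f"pics/a_{n}.png",im[:,:,::-1])
    i=eyes.camera_info(n); print(n,i)
E
```

```text
pics
{'t': 0.0, 'qpos': array([-1.21771145,  0.70705773, -0.02763806,  1.4850217 ,  0.02198663,
        0.95088109, -0.07546729]), 'dq': array([-0.00047503, -0.00118237,  0.00083155, -0.00032845, -0.00012738,
        0.00155476, -0.0006163 ]), 'effort': array([-2.27517725e-03, -8.83192492e+01,  1.23373121e+00, -2.36152303e+01,
        1.68060302e-02,  6.81251840e-03, -5.93984782e-05]), 'tcp_pos': array([0.22103602, 0.53052824, 0.23084791]), 'orientation': array([-0.91430987,  1.37137981,  0.91332249]), 'contact_force': array([-0.16303865,  0.776538  ,  0.41069358]), 'wrist_torque': array([-0.01203098,  0.03376069,  0.02210009]), 'gripper_width': 0.08570737834587323} 0.0187
scene {'vertical_fov': 45.87631862483289, 'cx': 252.55152232745797, 'cy': 189.3976183916733, 'R': array([[ 5.06117026e-04,  9.99865999e-01, -1.63623885e-02],
       [ 6.68515449e-01, -1.25069819e-02, -7.43593081e-01],
       [-7.43698083e-01, -1.05621644e-02, -6.68432197e-01]]), 't': array([ 0.00364448, -0.33540159,  1.74465134])}
top {'vertical_fov': 57.15427030099594, 'cx': 259.804567965194, 'cy': 191.09408429200613, 'R': array([[-0.01370659, -0.99983963,  0.01152541],
       [-0.99060222,  0.01200941, -0.13624615],
       [ 0.13608588, -0.01328456, -0.99060797]]), 't': array([-0.01939496,  0.58646462,  1.13784799])}
wrist {'vertical_fov': 65.70646984690485, 'cx': 254.37248189250332, 'cy': 191.70343364456645, 'R': array([[ 0.38410609,  0.923287  , -0.00190644],
       [ 0.87526453, -0.36346895,  0.31906477],
       [ 0.29389542, -0.12422336, -0.94773099]]), 't': array([-0.57299323, -0.04332707,  0.37985284])}
```

View pics/a_scene.png

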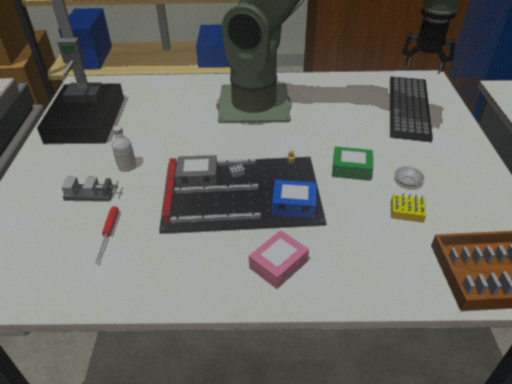

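View pics/a_top.png

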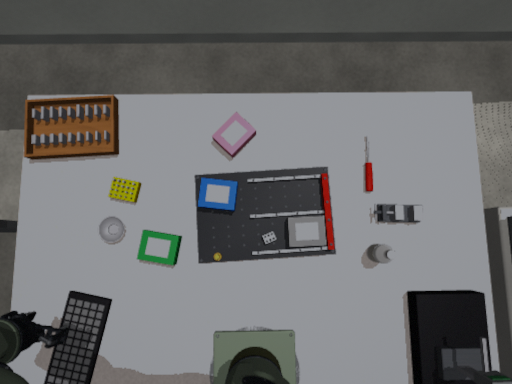

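View pics/a_wrist.png

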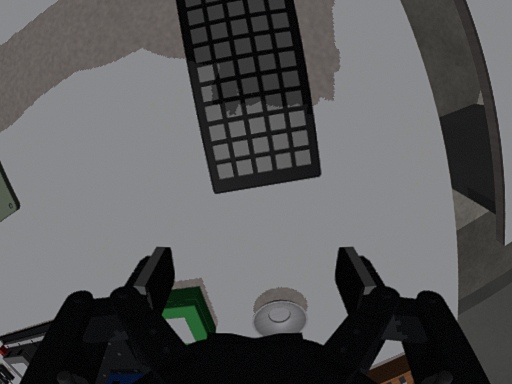

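```bash
cat > h.py <<'E'
from bench import ctrl, eyes, workorder, models
import cv2, numpy as np
def fl(i): return 192/np.tan(np.radians(i['vertical_fov']/2))
def proj(i,X,fish=False):
    c=np.asarray(X)@np.array(i['R']).T+i['t']; f=fl(i)
    if fish:
        r=np.hypot(c[...,0],c[...,1]); th=np.arctan2(r,c[...,2]); k=np.where(r>1e-9,f*th/np.maximum(r,1e-9),0)
        return np.stack([i['cx']+k*c[...,0],i['cy']+k*c[...,1]],-1)
    return np.stack([i['cx']+f*c[...,0]/c[...,2],i['cy']+f*c[...,1]/c[...,2]],-1)
def back(i,uv,z,fish=False):
    uv=np.atleast_2d(np.asarray(uv,float)); f=fl(i); d=(uv-[i['cx'],i['cy']])/f
    if fish:
        th=np.linalg.norm(d,axis=1,keepdims=True); d3=np.hstack([d/np.maximum(th,1e-9)*np.sin(th),np.cos(th)])
    else: d3=np.hstack([d,np.ones((len(d),1))])
    R=np.array(i['R']); C=-R.T@i['t']; w=d3@R
    return C+w*((z-C[2])/w[:,2])[:,None]
E
python3 - <<'E'
from h import *
im=cv2.imread('pics/a_top.png')
i=eyes.camera_info('top'); R=np.array(i['R'])
eyes.camera('top')
for n in ['parts_box','track','rail_near','rail_far','rail_outer','stop','grey_box','brass_plug','steel_block']:
    for d in models.boxes_of('top',n)[:3]:
        w=R.T@(np.array(d['at'])-i['t']); print(n,round(d['p'],2),w.round(4),proj(i,w).round(0))
cv2.imwrite('pics/top_crop.png',cv2.resize(im[155:275,185:345],None,fx=5,fy=5,interpolation=cv2.INTER_CUBIC))
E
```

```text
parts_box 0.87 [0.4056 0.3022 0.0506] [159. 247.]
parts_box 0.79 [0.5744 0.1118 0.0599] [218. 194.]
parts_box 0.66 [0.7773 0.059  0.0481] [234. 135.]
track 0.66 [ 0.5092 -0.0365  0.0102] [263. 215.]
track 0.56 [0.4672 0.4763 0.0128] [110. 229.]
track 0.15 [ 0.4489 -0.1763  0.0636] [307. 232.]
rail_near 0.67 [ 0.5094 -0.1091  0.0208] [284. 214.]
rail_far 0.77 [ 0.6317 -0.1073  0.0269] [283. 178.]
rail_outer 0.52 [ 0.3856 -0.1222  0.0242] [289. 251.]
rail_outer 0.4 [ 0.5151 -0.2483  0.0454] [327. 211.]
stop 0.76 [ 0.5139 -0.2495  0.0446] [327. 212.]
stop 0.58 [ 0.3864 -0.1216  0.0225] [289. 251.]
grey_box 0.85 [ 0.4497 -0.1757  0.0615] [306. 231.]
brass_plug 0.58 [0.3734 0.1135 0.0311] [218. 256.]
```

View pics/top_crop.png

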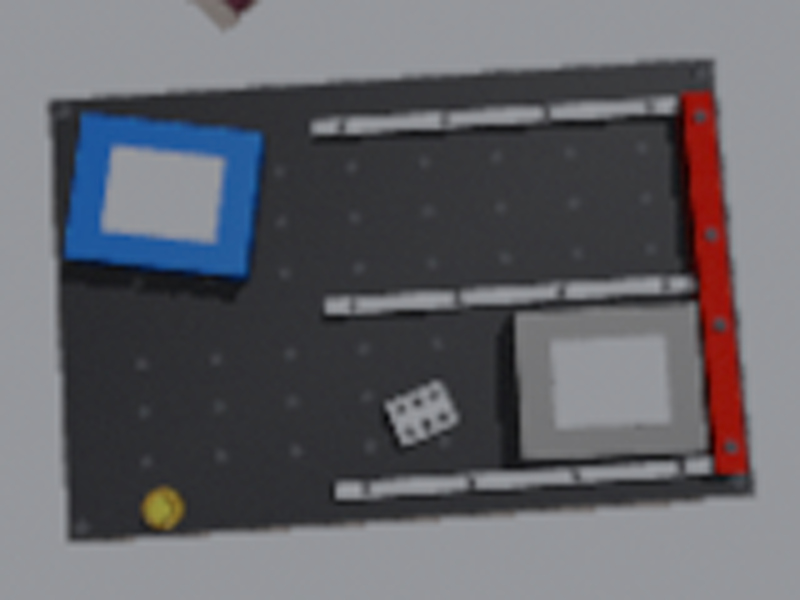

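```bash
cat >> h.py <<'E'
from scipy.spatial.transform import Rotation as Ro
from scipy.optimize import least_squares
# track frame: params x,y,yaw -> points
def T(p,P):
    P=np.asarray(P,float); c,s=np.cos(p[2]),np.sin(p[2])
    return np.stack([p[0]+c*P[:,0]-s*P[:,1],p[1]+s*P[:,0]+c*P[:,1],P[:,2]],-1)
E
python3 - <<'E'
from h import *
s=ctrl.read_state(); Rt=Ro.from_rotvec(s['orientation']).as_matrix(); print(Rt.round(3))
i=eyes.camera_info('wrist'); R=np.array(i['R']); C=-R.T@i['t']
print('cam in tool',(Rt.T@(C-s['tcp_pos'])).round(4),'axes rows in tool',(R@Rt).round(3))
it=eyes.camera_info('top')
px=np.array([(50,100),(713,60),(752,495),(70,540),(312,120),(325,298),(336,482),(682,95),(746,470)],float)
P=[(.15,.23,.012),(.15,-.23,.012),(-.15,-.23,.012),(-.15,.23,.012),(.116,.05,.026),(-.006,.05,.026),(-.128,.05,.026),(.127,-.2,.044),(-.127,-.22,.044)]
P=np.array(P); P[4:7,0]+=0
px=(px+.5)/5-.5+[185,155]
f=lambda p:(proj(it,T(p,P))-px).ravel()
r=least_squares(f,[.5,-.03,.05]); print(r.x,r.fun.reshape(-1,2).round(2))
# box lid corners
bx=(np.array([(82,112),(262,132),(247,278),(65,258)],float)+.5)/5-.5+[185,155]
B=np.array([(.048,.06,.062),(.048,-.06,.062),(-.048,-.06,.062),(-.048,.06,.062)])
rb=least_squares(lambda p:(proj(it,T(p,B))-bx).ravel(),[.57,.11,-.1]);print(rb.x,rb.fun.round(2))
E
```

```text
[[-0.    -0.923  0.385]
 [-0.     0.385  0.923]
 [-1.     0.    -0.   ]]
cam in tool [-0.1418  0.0804 -0.0013] axes rows in tool [[ 0.001  0.001  1.   ]
 [-0.319 -0.948  0.001]
 [ 0.948 -0.319 -0.001]]
[ 0.51379686 -0.04071415  0.04341764] [[ 0.14 -1.05]
 [ 0.57 -0.23]
 [ 0.22  0.52]
 [-0.96 -0.39]
 [ 0.45  1.15]
 [-0.24  1.42]
 [-0.48  1.5 ]
 [ 0.39 -2.01]
 [-0.04 -1.03]]
[ 0.57685378  0.11216394 -0.11629445] [ 0.01  0.26  0.27  0.01 -0.01 -0.23 -0.28 -0.03]
```

Blue box: top-view pixel (218,194), lid white-labelled, on the plate before the far lane. Look-alikes: green (159,247), pink (234,135), grey (306,231). The crop confirms the blue one. The track is yawed about 0.04 and the box about −0.12. Next I'll go over for a wrist view.

```bash
python3 -m handwheel '[{"delta_pos":[-0.4,-0.5,-0.3],"rotation":[0.1,0,0],"hand":1},{"delta_pos":[-0.8,-1,-0.7],"rotation":[0.2,0,0],"hand":1},{"delta_pos":[-0.8,-1,-0.7],"rotation":[0.3,0,0],"hand":0.2},{"delta_pos":[-0.8,-1,-0.7],"rotation":[0.4,0,0],"hand":0.2},{"delta_pos":[-0.8,-1,-0.7],"rotation":[0.5,0,0],"hand":0.2},{"delta_pos":[-0.8,-1,-0.7],"rotation":[0.6,0,0],"hand":0.2},{"delta_pos":[-0.8,-1,-0.7],"rotation":[0.721,0,0],"hand":0.2},{"delta_pos":[-0.8,-1,-0.7],"rotation":[0.721,0,0],"hand":0.2}]'
python3 - <<'E'
from h import *
s=ctrl.read_state();print(Ro.from_rotvec(s['orientation']).as_matrix().round(3),s['tcp_pos'],s['qpos'].round(2),s['contact_force'],s['gripper_width'])
E
```

```text
t: 1.45
tcp_pos: [0.2734, 0.4484, 0.2953]
orientation: [-0.03, 1.571, 0.029]
contact_force: [0.4, -0.0, 0.3]
gripper_width: 0.0511
[[ 0.    -0.038  0.999]
 [-0.     0.999  0.038]
 [-1.    -0.     0.   ]] [0.27336459 0.44835104 0.29531749] [-1.25  0.58  0.31  1.56 -0.19  1.03 -0.85] [ 0.39981308 -0.03187567  0.30688659] 0.05113894340187908
```

```bash
m='x'; python3 -m handwheel '[{"delta_pos":[0,-0.5,0.5],"rotation":[0,0,0],"hand":0.2},{"delta_pos":[0,-1,0.9],"rotation":[0,0,0],"hand":0.2},{"delta_pos":[0,-1,0.9],"rotation":[0,0,0],"hand":0.2}]'
python3 -m handwheel '[{"delta_pos":[0,-0.5,0.5],"rotation":[0,0,0],"hand":0.2},{"delta_pos":[0,-1,0.9],"rotation":[0,0,0],"hand":0.2},{"delta_pos":[0,-1,0.9],"rotation":[0,0,0],"hand":0.2}]'
python3 -m handwheel '[{"delta_pos":[0,-0.5,0.5],"rotation":[0,0,0],"hand":0.2},{"delta_pos":[0,-1,0.9],"rotation":[0,0,0],"hand":0.2},{"delta_pos":[0,-1,0.9],"rotation":[0,0,0],"hand":0.2}]'
python3 -m handwheel '[{"delta_pos":[0,-0.5,0.5],"rotation":[0,0,0],"hand":0.2},{"delta_pos":[0,-1,0.9],"rotation":[0,0,0],"hand":0.2},{"delta_pos":[0,-1,0.9],"rotation":[0,0,0],"hand":0.2}]'
python3 -m handwheel '[{"delta_pos":[0,-0.5,0],"rotation":[0,0,0],"hand":0.2},{"delta_pos":[0,-1,0],"rotation":[0,0,0],"hand":0.2},{"delta_pos":[0,-1,0],"rotation":[0,0,0],"hand":0.2},{"delta_pos":[0,-1,0],"rotation":[0,0,0],"hand":0.2}]'
python3 - <<'E'
from h import *
s=ctrl.read_state();i=eyes.camera_info('wrist');im=eyes.camera('wrist');cv2.imwrite('pics/w1.png',im[:,:,::-1]);np.savez('w1.npz',R=i['R'],t=i['t'])
print(s['tcp_pos'],s['contact_force'])
E
```

```text
t: 1.75
tcp_pos: [0.3518, 0.3669, 0.2957]
orientation: [-0.026, 1.569, 0.024]
contact_force: [-0.1, 0.8, -0.4]
gripper_width: 0.0513
t: 2.05
tcp_pos: [0.4292, 0.2851, 0.2963]
orientation: [-0.023, 1.567, 0.018]
contact_force: [-0.8, 0.6, 0.6]
gripper_width: 0.051
t: 2.35
tcp_pos: [0.5059, 0.2027, 0.2968]
orientation: [-0.02, 1.566, 0.013]
contact_force: [0.1, 1.4, 0.6]
gripper_width: 0.0511
t: 2.65
tcp_pos: [0.5816, 0.1197, 0.2971]
orientation: [-0.018, 1.566, 0.007]
contact_force: [-1.9, -0.4, 0.1]
gripper_width: 0.0514
t: 3.05
tcp_pos: [0.5829, 0.0398, 0.2977]
orientation: [-0.017, 1.566, 0.007]
contact_force: [0.2, 1.3, 0.1]
gripper_width: 0.0511
[0.58288983 0.03980206 0.29773967] [0.18314396 1.26209099 0.06538136]
```

View pics/w1.png

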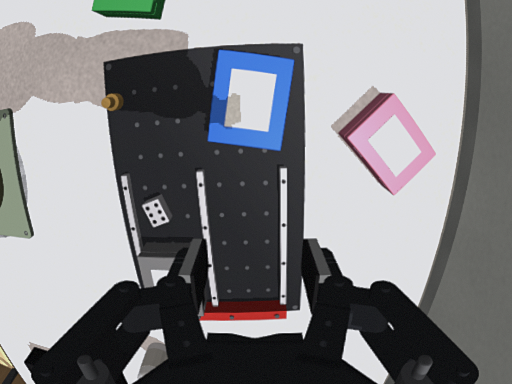

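Run:
```python
import cv2
im=cv2.imread('pics/w1.png')
cv2.imwrite('pics/w1a.png',cv2.resize(im[35:165,180:320],None,fx=4.5,fy=4.5,interpolation=cv2.INTER_CUBIC))
cv2.imwrite('pics/w1b.png',cv2.resize(im[150:330,110:310],None,fx=3.3,fy=3.3,interpolation=cv2.INTER_CUBIC))
```

```text
(no output)
```

View pics/w1a.png

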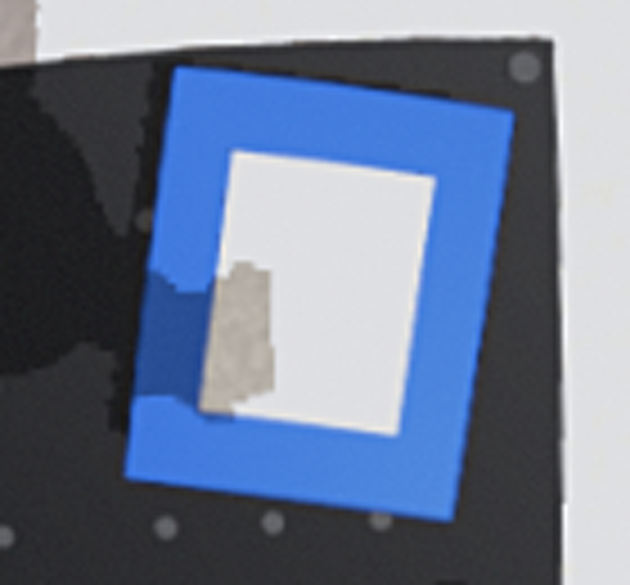

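View pics/w1b.png

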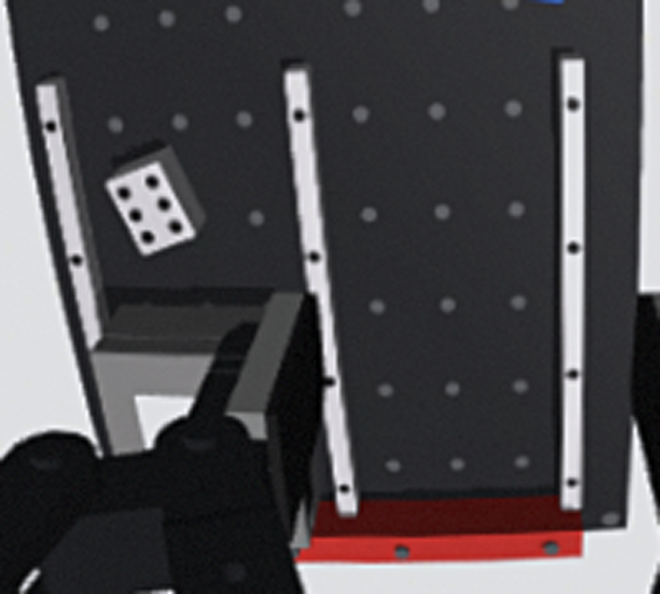

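```bash
cat > fit1.py <<'E'
from h import *
d=np.load('w1.npz'); i=dict(eyes.camera_info('wrist'),R=d['R'],t=d['t'])
b=lambda L:(np.array(L,float)+.5)/3.3-.5+[110,150]
a=lambda L:(np.array(L,float)+.5)/4.5-.5+[180,35]
px=np.vstack([b([(285,72),(307,70),(338,516),(357,514),(561,60),(584,59),(562,510),(581,508),(582,534),(581,556),(625,528)]),a([(552,40)]),[(107,62)]])
P=np.array([(-.011,.05,.026),(-.001,.05,.026),(-.011,-.2,.026),(-.001,-.2,.026),(.111,.05,.026),(.121,.05,.026),(.111,-.2,.026),(.121,-.2,.026),(.121,-.2,.044),(.121,-.22,.044),(.15,-.23,.012),(.15,.23,.012),(-.15,.23,.012)])
r=least_squares(lambda p:(proj(i,T(p,P),True)-px).ravel(),[.51,-.04,.04],loss='soft_l1'); print(r.x,(proj(i,T(r.x,P),True)-px).round(1).tolist())
bx=a([(515,112),(453,522),(125,478),(175,66)])
B=np.array([(.048,.06,.062),(.048,-.06,.062),(-.048,-.06,.062),(-.048,.06,.062)])
rb=least_squares(lambda p:(proj(i,T(p,B),True)-bx).ravel(),[.57,.11,-.1]);print(rb.x,rb.fun.round(1))
p=r.x;c,s=np.cos(p[2]),np.sin(p[2]);d=rb.x[:2]-p[:2]
print('box in track',c*d[0]+s*d[1],-s*d[0]+c*d[1],rb.x[2]-p[2])
E
python3 fit1.py
```

```text
[ 0.51388468 -0.04062213  0.05265981] [[-0.4, -0.1], [-0.3, 0.2], [0.2, -0.1], [-0.1, 0.5], [0.1, 0.2], [0.1, 0.3], [-0.1, 0.2], [-0.3, 0.5], [0.3, -0.9], [0.3, 0.5], [0.5, 0.5], [0.9, -0.7], [-4.4, -1.1]]
[ 0.57832635  0.11242348 -0.12084139] [ 0.7 -0.5  0.3  0.5 -0.6  0.7 -0.4 -0.6]
box in track 0.07240796477518292 0.14944154484219188 -0.17350119582767315
```

```bash
cat >> h.py <<'E'
TR=np.array([0.51388,-0.04062,0.05266])
def t2w(x,y,z=0): return T(TR,[(x,y,z)])[0]
def w2t(w):
    c,s=np.cos(TR[2]),np.sin(TR[2]); d=np.asarray(w)[:2]-TR[:2]; return np.array([c*d[0]+s*d[1],-s*d[0]+c*d[1]])
def Rtool(yaw): # yaw of tool y axis in world (rad), tool x down
    y=np.array([np.cos(yaw),np.sin(yaw),0]); x=np.array([0,0,-1.]); return np.stack([x,y,np.cross(x,y)],1)
def st(): 
    s=ctrl.read_state(); R=Ro.from_rotvec(s['orientation']).as_matrix()
    print('t',round(s['t'],2),'tcp',s['tcp_pos'].round(4),'track',w2t(s['tcp_pos']).round(4),'yawT_y-track',round(float(np.arctan2(R[1,1],R[0,1])-TR[2]),4),'F',np.array(s['contact_force']).round(1),'w',round(s['gripper_width'],4),'tilt',R[2,1:].round(4)); return s,R
def go(xt,yt,z,yawrel):
    "target in track frame; yawrel = tool-y angle relative to track x"
    s,R=st(); d=R.T@(t2w(xt,yt,z)-s['tcp_pos'])/.08
    r=Ro.from_matrix(R.T@Rtool(yawrel+TR[2])).as_rotvec()/(np.pi/2)
    print('delta',d.round(3),'rot',r.round(4))
E
python3 - <<'E'
from h import *
d=np.load('w1.npz'); i=dict(eyes.camera_info('wrist'),R=d['R'],t=d['t'])
print('pink',back(i,[(343,128),(375,90),(392,95),(395,194),(434,153)],.05,True).round(3), ctrl.read_state()['qpos'])
go(.1572,.1467,.15,np.pi-.1735)
E
```

```text
pink [[ 0.704  0.079  0.05 ]
 [ 0.747  0.135  0.05 ]
 [ 0.774  0.131  0.05 ]
 [ 0.798 -0.014  0.05 ]
 [ 0.858  0.053  0.05 ]] [-0.25284865  0.66973807  0.26143858  1.34329031 -0.1704092   1.14593442
  0.0407394 ]
t 3.1 tcp [0.5829 0.0408 0.2976] track [0.0732 0.0776] yawT_y-track 1.5349 F [-0.7 -0.1  0.2] w 0.0513 tilt [-0.0059  0.005 ]
delta [1.845 0.911 1.009] rot [-9.124e-01 -1.000e-04  5.400e-03]
```

```bash
python3 -m handwheel '[{"delta_pos":[0,0.2,0.2],"rotation":[-0.09,0,0],"hand":0.2},{"delta_pos":[0,0.4,0.4],"rotation":[-0.18,0,0],"hand":0.2},{"delta_pos":[0,0.6,0.6],"rotation":[-0.27,0,0],"hand":0.2},{"delta_pos":[0,0.9,0.8],"rotation":[-0.36,0,0],"hand":0.2},{"delta_pos":[0,0.9,1],"rotation":[-0.45,0,0],"hand":0.2},{"delta_pos":[0,0.91,1],"rotation":[-0.54,0,0.005],"hand":0.2},{"delta_pos":[0,0.91,1],"rotation":[-0.63,0,0.005],"hand":0.2},{"delta_pos":[0,0.91,1],"rotation":[-0.72,0,0.005],"hand":0.2}]'
python3 -c "
from h import *
go(.1572,.1467,.15,np.pi-.1735)"
```

```text
t: 3.9
tcp_pos: [0.6614, 0.1168, 0.2973]
orientation: [-0.898, 1.376, 0.898]
contact_force: [0.2, -0.1, -0.0]
gripper_width: 0.0512
t 3.9 tcp [0.6614 0.1168 0.2973] track [0.1556 0.1494] yawT_y-track 2.6737 F [ 0.2 -0.1 -0. ] w 0.0512 tilt [-0.      0.0012]
delta [ 1.841 -0.033 -0.024] rot [-1.874e-01  7.000e-04  1.000e-04]
```

```bash
python3 -m handwheel '[{"delta_pos":[0.4,-0.03,-0.02],"rotation":[-0.09,0,0],"hand":0.2},{"delta_pos":[0.8,-0.03,-0.02],"rotation":[-0.187,0,0],"hand":0.2},{"delta_pos":[1,-0.03,-0.02],"rotation":[-0.187,0,0],"hand":0.2},{"delta_pos":[1,-0.03,-0.02],"rotation":[-0.187,0,0],"hand":0.2}]'
python3 - <<'E'
from h import *
go(.1572,.1467,.03,np.pi-.1735)
for n in ['scene','wrist']:
    s=ctrl.read_state();i=eyes.camera_info(n);im=eyes.camera(n);cv2.imwrite(f'pics/b_{n}.png',im[:,:,::-1])
im=cv2.imread('pics/b_scene.png');cv2.imwrite('pics/b_scenec.png',cv2.resize(im[100:260,150:350],None,fx=3.7,fy=3.7,interpolation=cv2.INTER_CUBIC))
E
```

```text
t: 4.3
tcp_pos: [0.6619, 0.1159, 0.2152]
orientation: [-1.118, 1.265, 1.123]
contact_force: [1.1, 0.3, 0.5]
gripper_width: 0.0509
t 4.3 tcp [0.6619 0.1159 0.2152] track [0.156  0.1485] yawT_y-track 2.969 F [1.1 0.3 0.5] w 0.0509 tilt [0.0032 0.0006]
delta [ 2.315 -0.026 -0.021] rot [ 0.0006  0.0004 -0.002 ]
```

View pics/b_wrist.png

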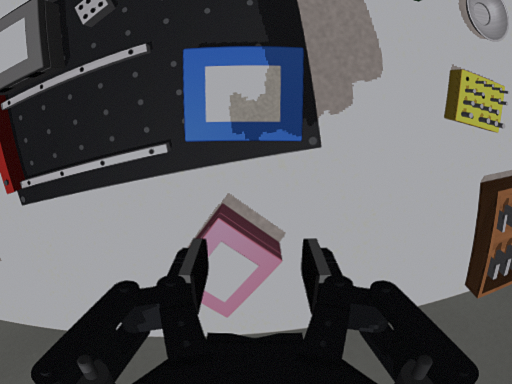

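View pics/b_scenec.png

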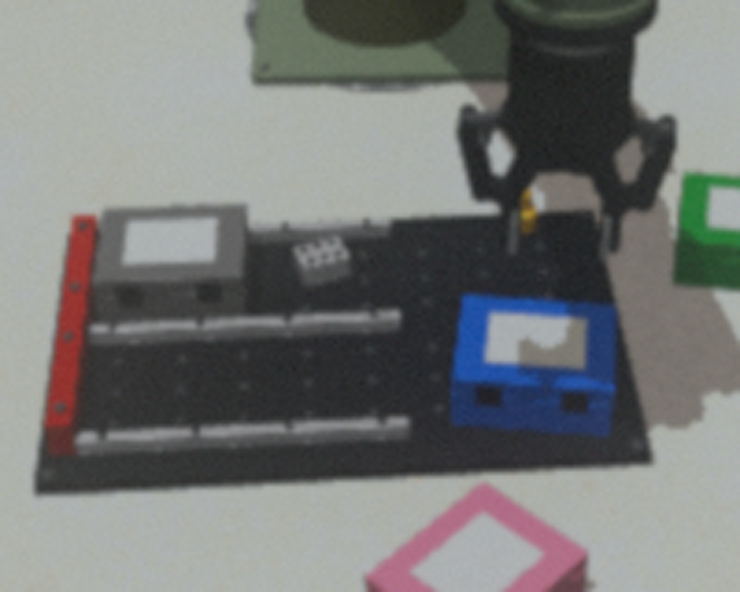

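```bash
python3 -m handwheel '[{"delta_pos":[0.5,-0.03,-0.02],"rotation":[0,0,0],"hand":0.2},{"delta_pos":[1,-0.03,-0.02],"rotation":[0,0,0],"hand":0.2},{"delta_pos":[1,-0.03,-0.02],"rotation":[0,0,0],"hand":0.2}]'
python3 -m handwheel '[{"delta_pos":[0.4,0,0],"rotation":[0,0,0],"hand":0.2},{"delta_pos":[0.8,0,0],"rotation":[0,0,0],"hand":0.2},{"delta_pos":[1,0,0],"rotation":[0,0,0],"hand":0.2},{"delta_pos":[1,0,0],"rotation":[0,0,0],"hand":0.2}]'
python3 - <<'E'
from h import *
go(.1572,.1467,.03,np.pi-.1735)
for n in ['wrist']:
    s=ctrl.read_state();i=eyes.camera_info(n);im=eyes.camera(n);cv2.imwrite(f'pics/c_{n}.png',im[:,:,::-1])
E
```

```text
t: 4.7
tcp_pos: [0.6637, 0.1142, 0.135]
orientation: [-1.117, 1.267, 1.123]
contact_force: [0.6, -0.3, 0.0]
gripper_width: 0.0515
t: 5.1
tcp_pos: [0.6634, 0.1144, 0.0551]
orientation: [-1.117, 1.268, 1.123]
contact_force: [0.7, 0.1, 0.3]
gripper_width: 0.0512
t 5.1 tcp [0.6634 0.1144 0.0551] track [0.1574 0.147 ] yawT_y-track 2.968 F [0.7 0.1 0.3] w 0.0512 tilt [ 0.0051 -0.0004]
delta [ 0.314  0.001 -0.004] rot [-0.     -0.0002 -0.0032]
```

View pics/c_wrist.png

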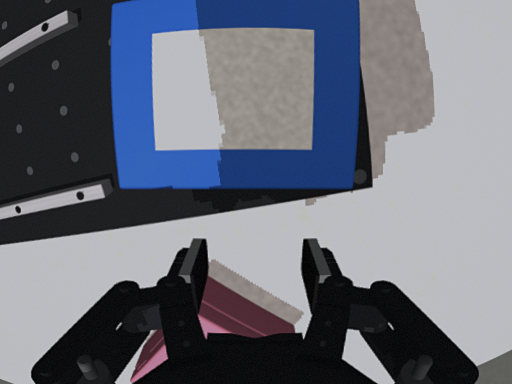

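```bash
python3 -m handwheel '[{"delta_pos":[0.15,0,0],"rotation":[0,0,-0.003],"hand":0.2},{"delta_pos":[0.31,0,0],"rotation":[0,0,-0.003],"hand":0.2},{"delta_pos":[0.31,0.1,0],"rotation":[0,0,-0.003],"hand":0.2},{"delta_pos":[0.31,0.2,0],"rotation":[0,0,-0.003],"hand":0.2},{"delta_pos":[0.31,0.22,0],"rotation":[0,0,-0.003],"hand":0.2}]'
python3 -m handwheel '[{"delta_pos":[0,0.02,0],"rotation":[0,0,0],"hand":0.2},{"delta_pos":[0,0.04,0],"rotation":[0,0,0],"hand":0.2}]'
python3 -m handwheel '[{"delta_pos":[0,0.02,0],"rotation":[0,0,0],"hand":0.2},{"delta_pos":[0,0.04,0],"rotation":[0,0,0],"hand":0.2}]'
python3 -c "
from h import *
go(.1326,.151,.03,np.pi-.1735)"
```

```text
t: 5.65
tcp_pos: [0.646, 0.1169, 0.0317]
orientation: [-1.12, 1.263, 1.119]
contact_force: [0.5, 0.4, 0.5]
gripper_width: 0.0514
t: 5.85
tcp_pos: [0.6431, 0.1173, 0.0317]
orientation: [-1.12, 1.263, 1.119]
contact_force: [0.9, -0.8, 0.0]
gripper_width: 0.0514
t: 6.05
tcp_pos: [0.6399, 0.1176, 0.0316]
orientation: [-1.12, 1.263, 1.119]
contact_force: [0.3, -0.1, 0.2]
gripper_width: 0.0513
t 6.05 tcp [0.6399 0.1176 0.0316] track [0.1342 0.1514] yawT_y-track 2.9681 F [ 0.3 -0.1  0.2] w 0.0513 tilt [-0.0016  0.0003]
delta [ 0.02   0.019 -0.008] rot [-0.      0.0002  0.001 ]
```

```bash
python3 -c "
from h import *
go(.114,.1614,.03,np.pi)"
```

```text
t 6.05 tcp [0.6399 0.1176 0.0316] track [0.1342 0.1514] yawT_y-track 2.9681 F [ 0.3 -0.1  0.2] w 0.0513 tilt [-0.0016  0.0003]
delta [0.02 0.27 0.08] rot [-1.105e-01  1.000e-04  1.000e-03]
```

```bash
python3 -m handwheel '[{"delta_pos":[0,0.04,0.01],"rotation":[-0.015,0,0],"hand":0.2},{"delta_pos":[0,0.08,0.02],"rotation":[-0.03,0,0],"hand":0.2},{"delta_pos":[0,0.12,0.03],"rotation":[-0.045,0,0],"hand":0.2},{"delta_pos":[0,0.16,0.045],"rotation":[-0.06,0,0],"hand":0.2},{"delta_pos":[0,0.2,0.06],"rotation":[-0.08,0,0],"hand":0.2},{"delta_pos":[0,0.235,0.07],"rotation":[-0.095,0,0],"hand":0.2},{"delta_pos":[0,0.27,0.08],"rotation":[-0.11,0,0],"hand":0.2},{"delta_pos":[0,0.27,0.08],"rotation":[-0.11,0,0],"hand":0.2}]'
python3 - <<'E'
from h import *
st()
for n in ['wrist','top']:
    i=eyes.camera_info(n);im=eyes.camera(n);cv2.imwrite(f'pics/d_{n}.png',im[:,:,::-1]);np.savez(f'd_{n}.npz',R=i['R'],t=i['t'])
im=cv2.imread('pics/d_top.png');cv2.imwrite('pics/d_topc.png',cv2.resize(im[155:275,185:345],None,fx=5,fy=5,interpolation=cv2.INTER_CUBIC))
E
```

```text
t: 6.85
tcp_pos: [0.6189, 0.1267, 0.0316]
orientation: [-1.249, 1.183, 1.247]
contact_force: [-0.5, -0.3, 0.0]
gripper_width: 0.0515
t 6.85 tcp [0.6189 0.1267 0.0316] track [0.1136 0.1615] yawT_y-track -3.1409 F [-0.5 -0.3  0. ] w 0.0515 tilt [-0.0012  0.0001]
```

View pics/d_wrist.png

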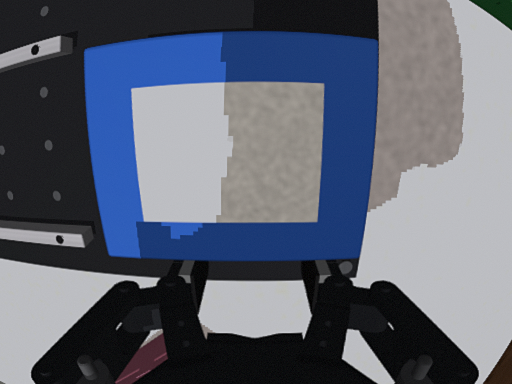

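View pics/d_topc.png

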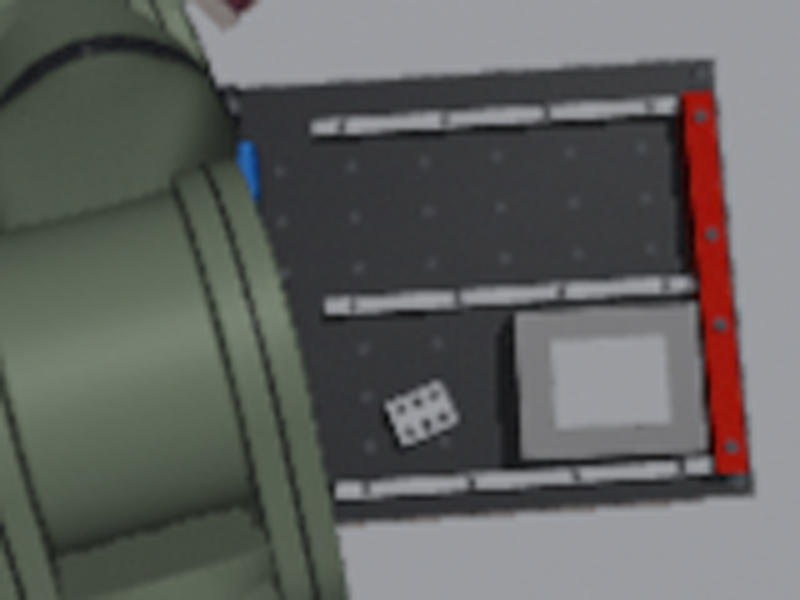

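Run:
```python
from h import *
d=np.load('d_wrist.npz'); i=dict(eyes.camera_info('wrist'),R=d['R'],t=d['t'])
im=cv2.imread('pics/d_wrist.png')
cv2.imwrite('pics/d_wc.png',cv2.resize(im[20:290,60:400],None,fx=2.2,fy=2.2,interpolation=cv2.INTER_CUBIC))
bx=np.array([(109,258),(357,262),(379,41),(86,48)],float)
B=np.array([(.048,-.06,.062),(.048,.06,.062),(-.048,.06,.062),(-.048,-.06,.062)])
rb=least_squares(lambda p:(proj(i,T(p,B),True)-bx).ravel(),[.57,.11,-.1])
print(rb.x,w2t(rb.x),rb.x[2]-TR[2],rb.fun.round(1))
```

```text
[0.56205332 0.11077214 0.04788048] [0.05607517 0.14864664] -0.004779523100740785 [-2.8  0.3  3.2  0.8  2.8  0.4 -4.1 -0.2]
```

View pics/d_wc.png

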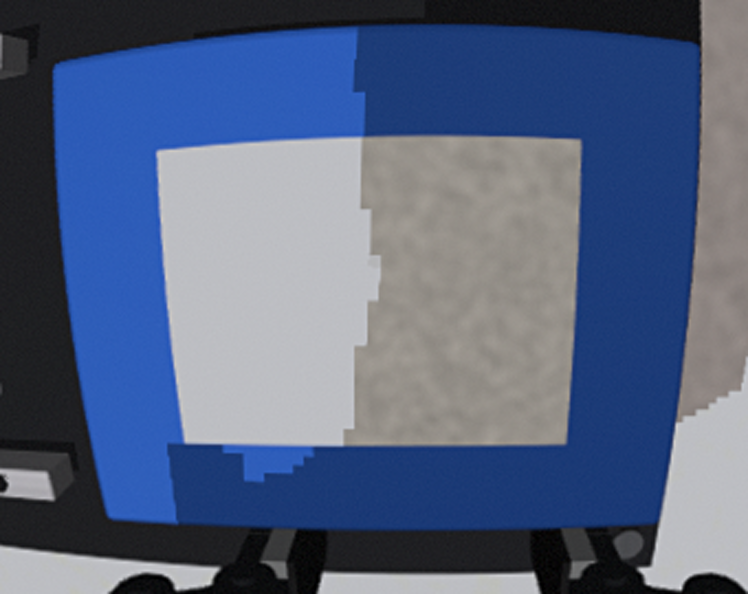

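```bash
python3 -m handwheel '[{"delta_pos":[0,-0.15,0],"rotation":[0,0,0],"hand":0.2},{"delta_pos":[0,-0.3,0],"rotation":[0,0,0],"hand":0.2},{"delta_pos":[-0.4,-0.3,0],"rotation":[0,0,0],"hand":0.2},{"delta_pos":[-0.9,-0.3,0],"rotation":[0,0,0],"hand":0.2},{"delta_pos":[-1,-0.3,0],"rotation":[0,0,0],"hand":0.2}]'
python3 -c "
from h import *
go(.055,.245,.15,np.pi/2)"
```

```text
t: 7.45
tcp_pos: [0.6445, 0.1279, 0.1156]
orientation: [-1.249, 1.179, 1.243]
contact_force: [0.6, 0.5, 0.4]
gripper_width: 0.0513
t 7.45 tcp [0.6445 0.1279 0.1156] track [0.1393 0.1614] yawT_y-track -3.1433 F [0.6 0.5 0.4] w 0.0513 tilt [-0.0062  0.0008]
delta [-0.436  1.053  1.043] rot [0.9989 0.0035 0.0027]
```

```bash
python3 -m handwheel '[{"delta_pos":[-0.4,0.2,0.2],"rotation":[0.09,0,0],"hand":0.2},{"delta_pos":[-0.43,0.4,0.4],"rotation":[0.18,0,0],"hand":0.2},{"delta_pos":[-0.43,0.6,0.6],"rotation":[0.27,0,0],"hand":0.2},{"delta_pos":[-0.43,0.9,0.9],"rotation":[0.36,0,0],"hand":0.2},{"delta_pos":[-0.43,1,1],"rotation":[0.45,0,0],"hand":0.2},{"delta_pos":[-0.43,1,1],"rotation":[0.54,0,0],"hand":0.2},{"delta_pos":[-0.43,1,1],"rotation":[0.63,0,0],"hand":0.2},{"delta_pos":[-0.43,1,1],"rotation":[0.72,0,0],"hand":0.2}]'
python3 -c "
from h import *
go(.055,.245,.15,np.pi/2)"
```

```text
t: 8.25
tcp_pos: [0.5602, 0.2037, 0.1494]
orientation: [-0.38, 1.531, 0.379]
contact_force: [-0.6, -0.2, -0.2]
gripper_width: 0.0513
t 8.25 tcp [0.5602 0.2037 0.1494] track [0.0591 0.2415] yawT_y-track 2.0029 F [-0.6 -0.2 -0.2] w 0.0513 tilt [-0.0019  0.0056]
delta [-0.008  0.061 -0.028] rot [0.2751 0.0038 0.0005]
```

```bash
python3 -m handwheel '[{"delta_pos":[0,0.06,-0.03],"rotation":[0.09,0,0],"hand":0.2},{"delta_pos":[0,0.06,-0.03],"rotation":[0.18,0.002,0],"hand":0.2},{"delta_pos":[0,0.06,-0.03],"rotation":[0.275,0.003,0],"hand":0.2},{"delta_pos":[0,0.06,-0.03],"rotation":[0.275,0.004,0],"hand":0.2}]'
python3 - <<'E'
from h import *
go(.055,.245,.03,np.pi/2)
for n in ['scene','wrist','top']:
    i=eyes.camera_info(n);im=eyes.camera(n);cv2.imwrite(f'pics/e_{n}.png',im[:,:,::-1])
a=cv2.imread('pics/e_top.png');b=cv2.imread('pics/e_scene.png')
cv2.imwrite('pics/e_c.png',np.vstack([cv2.resize(a[160:260,185:345],None,fx=3,fy=3,interpolation=cv2.INTER_CUBIC),cv2.resize(b[140:240,155:315],None,fx=3,fy=3,interpolation=cv2.INTER_CUBIC)]))
E
```

```text
t: 8.65
tcp_pos: [0.5556, 0.2069, 0.149]
orientation: [-0.04, 1.571, 0.038]
contact_force: [-0.6, 0.3, 1.0]
gripper_width: 0.0512
t 8.65 tcp [0.5556 0.2069 0.149 ] track [0.0547 0.245 ] yawT_y-track 1.5682 F [-0.6  0.3  1. ] w 0.0512 tilt [-0.0013 -0.0006]
delta [1.488 0.002 0.004] rot [-0.0017 -0.0004  0.0008]
```

View pics/e_c.png

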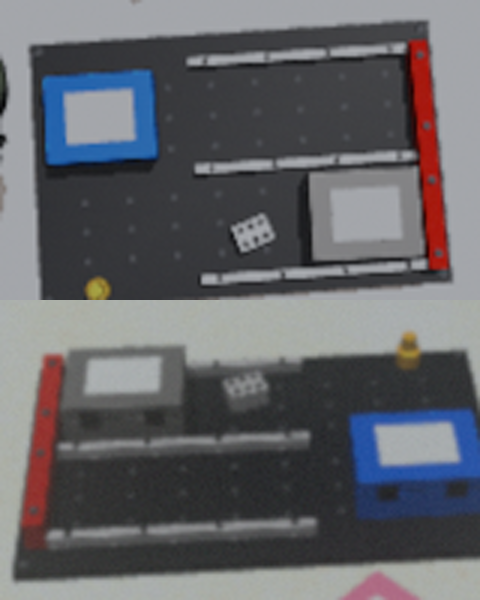

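View pics/e_wrist.png

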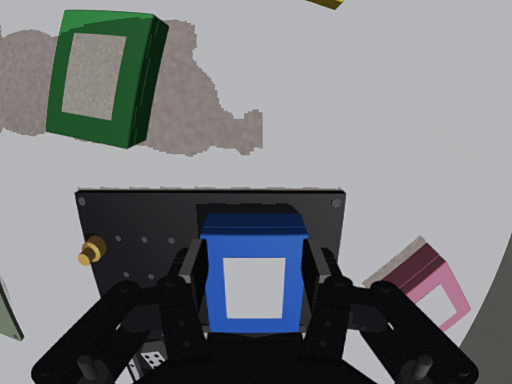

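```bash
cat > topfit.py <<'E'
from h import *
it=eyes.camera_info('top')
def trackfit():
    px=np.array([(50,100),(713,60),(752,495),(70,540),(312,127),(326,306),(337,490),(682,95),(712,92),(746,470),(717,472)],float)
    P=np.array([(.15,.23,.012),(.15,-.23,.012),(-.15,-.23,.012),(-.15,.23,.012),(.116,.05,.026),(-.006,.05,.026),(-.128,.05,.026),(.121,-.2,.044),(.121,-.22,.044),(-.133,-.22,.044),(-.133,-.2,.044)])
    px=(px+.5)/5-.5+[185,155]
    r=least_squares(lambda p:(proj(it,T(p,P))-px).ravel(),[.5,-.03,.05],loss='soft_l1',f_scale=.5)
    return r.x,r.fun
C=np.array([(sx*.048,sy*.06,z) for sx in(-1,1) for sy in(-1,1) for z in(.012,.062)])
def boxfit(im,p0):
    hsv=cv2.cvtColor(im,cv2.COLOR_RGB2HSV); m=((hsv[...,0]>100)&(hsv[...,0]<125)&(hsv[...,1]>130)).astype(np.uint8)
    c0=proj(it,T(p0,[(0,0,.062)]))[0]; keep=np.zeros_like(m); cv2.circle(keep,tuple(int(v) for v in c0),40,1,-1); m&=keep
    cs,_=cv2.findContours(m,cv2.RETR_EXTERNAL,cv2.CHAIN_APPROX_NONE); c=max(cs,key=cv2.contourArea)
    f=np.zeros(m.shape,np.float32); cv2.drawContours(f,[c],-1,1,-1)
    S=8;w=90;x0,y0=(c0-w//2).astype(int); tgt=f[y0:y0+w,x0:x0+w]
    g=cv2.GaussianBlur(tgt,(0,0),1)
    def ren(p):
        q=proj(it,T(p,C)); h=cv2.convexHull(((q-[x0,y0]+.5)*S*16).astype(np.float32).round().astype(np.int32))
        I=np.zeros((w*S,w*S),np.uint8); cv2.fillConvexPoly(I,h,255,shift=4); return cv2.GaussianBlur(cv2.resize(I,(w,w),interpolation=cv2.INTER_AREA).astype(np.float32)/255,(0,0),1)
    r=least_squares(lambda p:(ren(p)-g).ravel(),p0,diff_step=None,x_scale=[.001,.001,.01],method='trf',jac=lambda p:np.stack([((ren(p+e)-ren(p-e))/(2*np.abs(e).max())).ravel() for e in np.diag([.001,.001,.01])],1))
    return r.x,r.cost
if __name__=='__main__':
    import sys
    tp,fun=trackfit(); print('track',tp,fun.reshape(-1,2).round(1).tolist())
    im=cv2.imread(sys.argv[1])[:,:,::-1]; p0=np.array([float(v) for v in sys.argv[2:5]])
    b,c=boxfit(np.ascontiguousarray(im),p0)
    for t in (tp,TR):
        cc,s=np.cos(t[2]),np.sin(t[2]);d=b[:2]-t[:2];print('box world',b.round(4),'in track',round(cc*d[0]+s*d[1],4),round(-s*d[0]+cc*d[1],4),round(b[2]-t[2],4),'cost',c)
E
python3 topfit.py pics/a_top.png .577 .112 -.12;python3 topfit.py pics/e_top.png .562 .111 .048
```

```text
track [ 0.51332016 -0.04059164  0.05166267] [[-0.2, -0.4], [0.1, -0.6], [0.5, 0.1], [-0.6, 0.3], [0.1, 0.0], [-0.5, 0.1], [-0.4, 0.2], [0.2, -0.6], [0.1, -0.4], [0.4, 0.4], [0.1, 0.4]]
box world [ 0.5784  0.1137 -0.1255] in track 0.0729 0.1507 -0.1772 cost 1.227906
box world [ 0.5784  0.1137 -0.1255] in track 0.0725 0.1507 -0.1782 cost 1.227906
track [ 0.51332016 -0.04059164  0.05166267] [[-0.2, -0.4], [0.1, -0.6], [0.5, 0.1], [-0.6, 0.3], [0.1, 0.0], [-0.5, 0.1], [-0.4, 0.2], [0.2, -0.6], [0.1, -0.4], [0.4, 0.4], [0.1, 0.4]]
box world [0.5615 0.1118 0.0579] in track 0.056 0.1497 0.0063 cost 1.08128
box world [0.5615 0.1118 0.0579] in track 0.0556 0.1497 0.0053 cost 1.08128
```

```bash
python3 -m handwheel '[{"delta_pos":[0.5,0,0],"rotation":[-0.002,0,0],"hand":0.2},{"delta_pos":[1,0,0],"rotation":[-0.002,0,0],"hand":0.2},{"delta_pos":[1,0,0],"rotation":[-0.002,0,0],"hand":0.2}]'
python3 -c "
from h import *
go(.055,.245,.03,np.pi/2)"
```

```text
t: 9.1
tcp_pos: [0.5537, 0.206, 0.0655]
orientation: [-0.051, 1.577, 0.047]
contact_force: [-0.2, 1.4, 0.9]
gripper_width: 0.0511
t 9.1 tcp [0.5537 0.206  0.0655] track [0.0527 0.2441] yawT_y-track 1.5807 F [-0.2  1.4  0.9] w 0.0511 tilt [-0.0023 -0.0066]
delta [0.443 0.012 0.031] rot [ 0.0063 -0.0042  0.0015]
```

```bash
python3 -m handwheel '[{"delta_pos":[0.2,0,0.03],"rotation":[0.006,-0.004,0],"hand":0.2},{"delta_pos":[0.44,0,0.03],"rotation":[0.006,-0.004,0],"hand":0.2},{"delta_pos":[0.44,-0.1,0.03],"rotation":[0.006,-0.004,0],"hand":0.2},{"delta_pos":[0.44,-0.2,0.03],"rotation":[0.006,-0.004,0],"hand":0.2},{"delta_pos":[0.44,-0.24,0.03],"rotation":[0.006,-0.004,0],"hand":0.2},{"delta_pos":[0.44,-0.24,0.03],"rotation":[0.006,-0.004,0],"hand":0.2}]'
python3 -c "
from h import *
go(.0545,.1,.03,np.pi/2)"
```

```text
t: 9.7
tcp_pos: [0.5577, 0.1861, 0.0316]
orientation: [-0.043, 1.569, 0.039]
contact_force: [0.5, 0.4, -0.6]
gripper_width: 0.0512
t 9.7 tcp [0.5577 0.1861 0.0316] track [0.0557 0.2241] yawT_y-track 1.5705 F [ 0.5  0.4 -0.6] w 0.0512 tilt [-0.0021  0.0011]
delta [ 0.023 -1.551 -0.015] rot [-0.0002  0.0007  0.0014]
```

```bash
python3 -m handwheel '[{"delta_pos":[0,-0.05,-0.01],"rotation":[0,0,0],"hand":0.2},{"delta_pos":[0,-0.1,-0.01],"rotation":[0,0,0],"hand":0.2},{"delta_pos":[0,-0.16,-0.01],"rotation":[0,0,0],"hand":0.2},{"delta_pos":[0,-0.22,-0.01],"rotation":[0,0,0],"hand":0.2},{"delta_pos":[0,-0.28,-0.01],"rotation":[0,0,0],"hand":0.2},{"delta_pos":[0,-0.34,-0.01],"rotation":[0,0,0],"hand":0.2},{"delta_pos":[0,-0.38,-0.01],"rotation":[0,0,0],"hand":0.2},{"delta_pos":[0,-0.38,-0.01],"rotation":[0,0,0],"hand":0.2}]'
python3 - <<'E'
from h import *
st()
for n in ['scene','top']:
    im=eyes.camera(n);cv2.imwrite(f'pics/f_{n}.png',im[:,:,::-1])
a=cv2.imread('pics/f_top.png');b=cv2.imread('pics/f_scene.png')
cv2.imwrite('pics/f_c.png',np.vstack([cv2.resize(a[160:260,185:345],None,fx=3,fy=3,interpolation=cv2.INTER_CUBIC),cv2.resize(b[140:240,155:315],None,fx=3,fy=3,interpolation=cv2.INTER_CUBIC)]))
E
```

```text
t: 10.5
tcp_pos: [0.5585, 0.1549, 0.0316]
orientation: [-0.043, 1.569, 0.038]
contact_force: [-0.2, 0.2, 1.2]
gripper_width: 0.0512
t 10.5 tcp [0.5585 0.1549 0.0316] track [0.0549 0.1929] yawT_y-track 1.5698 F [-0.2  0.2  1.2] w 0.0512 tilt [-0.0027  0.0009]
```

View pics/f_c.png

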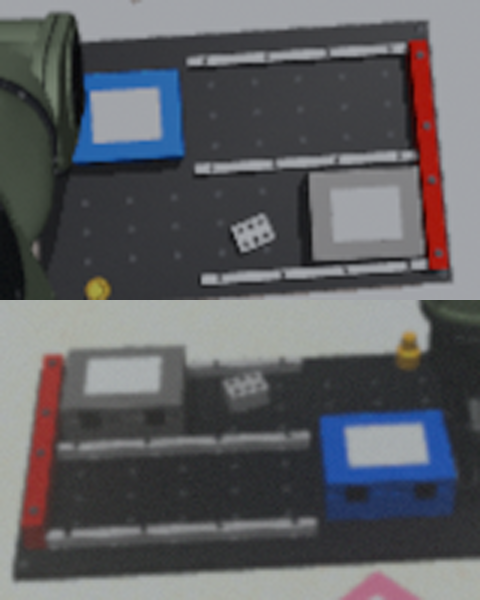

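```bash
cat > tf2.py <<'E'
from topfit import *
import sys
def fit2(im,p0,umin):
    hsv=cv2.cvtColor(im,cv2.COLOR_RGB2HSV); m=((hsv[...,0]>100)&(hsv[...,0]<125)&(hsv[...,1]>130)).astype(np.uint8)
    c0=proj(it,T(p0,[(0,0,.062)]))[0]; keep=np.zeros_like(m); cv2.circle(keep,tuple(int(v) for v in c0),45,1,-1); m&=keep
    m=cv2.morphologyEx(m,cv2.MORPH_CLOSE,np.ones((25,25),np.uint8)) if False else m
    cs,_=cv2.findContours(m,cv2.RETR_EXTERNAL,cv2.CHAIN_APPROX_NONE); h=cv2.convexHull(np.vstack([c for c in cs if cv2.contourArea(c)>15]))
    f=np.zeros(m.shape,np.float32); cv2.drawContours(f,[h],-1,1,-1)
    S=8;w=100;x0,y0=(c0-w//2).astype(int); g=cv2.GaussianBlur(f[y0:y0+w,x0:x0+w],(0,0),1)
    W=(np.arange(w)+x0>=umin).astype(np.float32)[None,:]
    def ren(p):
        q=proj(it,T(p,C)); hh=cv2.convexHull(((q-[x0,y0]+.5)*S*16).astype(np.float32).round().astype(np.int32))
        I=np.zeros((w*S,w*S),np.uint8); cv2.fillConvexPoly(I,hh,255,shift=4); return W*cv2.GaussianBlur(cv2.resize(I,(w,w),interpolation=cv2.INTER_AREA).astype(np.float32)/255,(0,0),1)
    r=least_squares(lambda p:(ren(p)-W*g).ravel(),p0,x_scale=[.001,.001,.01],jac=lambda p:np.stack([((ren(p+e)-ren(p-e))/(2*np.abs(e).max())).ravel() for e in np.diag([.001,.001,.01])],1))
    return r.x,r.cost
im=np.ascontiguousarray(cv2.imread(sys.argv[1])[:,:,::-1]); tx,ty,u=map(float,sys.argv[2:5])
tp,_=trackfit(); p0=np.r_[t2w(tx,ty)[:2],TR[2]]
b,c=fit2(im,p0,u)
cc,s=np.cos(tp[2]),np.sin(tp[2]);d=b[:2]-tp[:2];print('box in track',round(cc*d[0]+s*d[1],4),round(-s*d[0]+cc*d[1],4),round(b[2]-tp[2],4),'cost',c)
E
python3 tf2.py pics/e_top.png .055 .149 0;python3 tf2.py pics/e_top.png .055 .149 213; python3 tf2.py pics/f_top.png .055 .122 214
```

```text
box in track 0.0557 0.1498 0.0052 cost 4.863493
box in track 0.0554 0.1487 0.014 cost 2.7655792
box in track 0.0547 0.1189 0.0084 cost 4.096993
```

```bash
python3 -m handwheel '[{"delta_pos":[0,-0.05,0],"rotation":[0,0,0],"hand":0.2},{"delta_pos":[0,-0.12,0],"rotation":[0,0,0],"hand":0.2},{"delta_pos":[0,-0.2,0],"rotation":[0,0,0],"hand":0.2},{"delta_pos":[0,-0.28,0],"rotation":[0,0,0],"hand":0.2},{"delta_pos":[0,-0.36,0],"rotation":[0,0,0],"hand":0.2},{"delta_pos":[0,-0.44,0],"rotation":[0,0,0],"hand":0.2},{"delta_pos":[0,-0.5,0],"rotation":[0,0,0],"hand":0.2},{"delta_pos":[0,-0.5,0],"rotation":[0,0,0],"hand":0.2}]'
python3 - <<'E'
from h import *
go(.055,.08,.031,np.pi/2)
for n in ['scene','top']:
    im=eyes.camera(n);cv2.imwrite(f'pics/g_{n}.png',im[:,:,::-1])
a=cv2.imread('pics/g_top.png');b=cv2.imread('pics/g_scene.png')
cv2.imwrite('pics/g_c.png',np.vstack([cv2.resize(a[160:260,185:345],None,fx=3,fy=3,interpolation=cv2.INTER_CUBIC),cv2.resize(b[140:240,155:315],None,fx=3,fy=3,interpolation=cv2.INTER_CUBIC)]))
E
python3 tf2.py pics/g_top.png .055 .082 227
```

```text
t: 11.4
tcp_pos: [0.5607, 0.1144, 0.0317]
orientation: [-0.042, 1.57, 0.038]
contact_force: [-0.2, -0.7, 0.7]
gripper_width: 0.0513
t 11.4 tcp [0.5607 0.1144 0.0317] track [0.0549 0.1523] yawT_y-track 1.5692 F [-0.2 -0.7  0.7] w 0.0513 tilt [-0.0031  0.0008]
delta [ 0.012 -0.904  0.003] rot [-0.001   0.0005  0.002 ]
box in track 0.0547 0.0778 0.0132 cost 4.4241514
```

View pics/g_c.png

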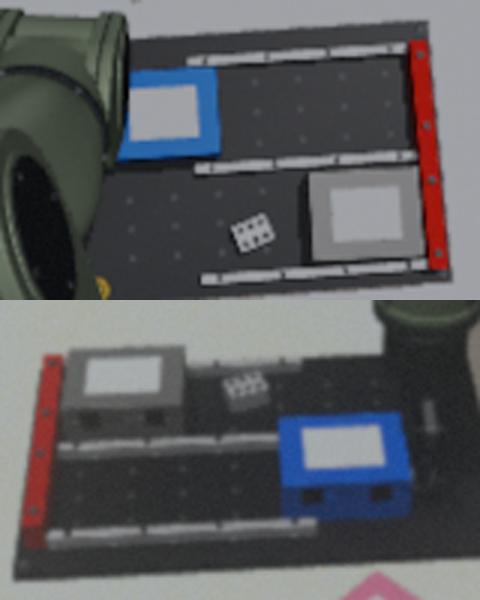

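```bash
python3 -m handwheel '[{"delta_pos":[0,-0.06,0],"rotation":[0,0,0],"hand":0.2},{"delta_pos":[0,-0.14,0],"rotation":[0,0,0],"hand":0.2},{"delta_pos":[0,-0.22,0],"rotation":[0,0,0.001],"hand":0.2},{"delta_pos":[0,-0.32,0],"rotation":[0,0,0.001],"hand":0.2},{"delta_pos":[0,-0.42,0],"rotation":[-0.001,0,0.002],"hand":0.2},{"delta_pos":[0,-0.52,0],"rotation":[-0.001,0,0.002],"hand":0.2},{"delta_pos":[0,-0.62,0],"rotation":[-0.001,0,0.002],"hand":0.2},{"delta_pos":[0,-0.65,0],"rotation":[-0.001,0,0.002],"hand":0.2}]'
python3 - <<'E'
from h import *
go(.055,.04,.031,np.pi/2)
for n in ['scene','top']:
    im=eyes.camera(n);cv2.imwrite(f'pics/i_{n}.png',im[:,:,::-1])
a=cv2.imread('pics/i_top.png');b=cv2.imread('pics/i_scene.png')
cv2.imwrite('pics/i_c.png',np.vstack([cv2.resize(a[160:260,185:345],None,fx=3,fy=3,interpolation=cv2.INTER_CUBIC),cv2.resize(b[140:240,155:315],None,fx=3,fy=3,interpolation=cv2.INTER_CUBIC)]))
E
python3 tf2.py pics/i_top.png .055 .027 242
```

```text
t: 12.3
tcp_pos: [0.5634, 0.0621, 0.0319]
orientation: [-0.041, 1.569, 0.041]
contact_force: [-0.1, 3.0, -0.1]
gripper_width: 0.0516
t 12.3 tcp [0.5634 0.0621 0.0319] track [0.0549 0.1   ] yawT_y-track 1.5705 F [-0.1  3.  -0.1] w 0.0516 tilt [0.    0.001]
delta [ 0.011 -0.75   0.002] rot [-0.0002  0.0006 -0.    ]
box in track 0.0545 0.0259 0.0147 cost 55.259766
```

View pics/i_c.png

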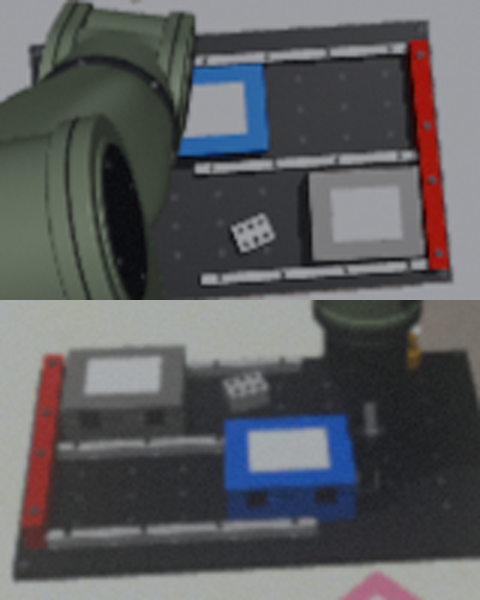

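```bash
python3 -m handwheel '[{"delta_pos":[0,-0.06,0],"rotation":[0,0,0],"hand":0.2},{"delta_pos":[0,-0.16,0],"rotation":[0,0,0],"hand":0.2},{"delta_pos":[0,-0.26,0],"rotation":[0,0,0],"hand":0.2},{"delta_pos":[0,-0.38,0],"rotation":[0,0,0],"hand":0.2},{"delta_pos":[0,-0.5,0],"rotation":[0,0,0],"hand":0.2},{"delta_pos":[0,-0.62,0],"rotation":[0,0,0],"hand":0.2},{"delta_pos":[0,-0.74,0],"rotation":[0,0,0],"hand":0.2},{"delta_pos":[0,-0.8,0],"rotation":[0,0,0],"hand":0.2}]'
python3 - <<'E'
from h import *
go(.055,-.03,.031,np.pi/2)
for n in ['scene','top']:
    im=eyes.camera(n);cv2.imwrite(f'pics/j_{n}.png',im[:,:,::-1])
a=cv2.imread('pics/j_top.png');b=cv2.imread('pics/j_scene.png')
cv2.imwrite('pics/j_c.png',np.vstack([cv2.resize(a[160:260,185:345],None,fx=3,fy=3,interpolation=cv2.INTER_CUBIC),cv2.resize(b[140:240,155:315],None,fx=3,fy=3,interpolation=cv2.INTER_CUBIC)]))
E
python3 tf2.py pics/j_top.png .055 -.036 260
```

```text
t: 13.2
tcp_pos: [0.5668, -0.0024, 0.0319]
orientation: [-0.041, 1.569, 0.041]
contact_force: [-0.9, 2.4, 0.9]
gripper_width: 0.0514
t 13.2 tcp [ 0.5668 -0.0024  0.0319] track [0.0548 0.0354] yawT_y-track 1.5699 F [-0.9  2.4  0.9] w 0.0514 tilt [-0.0001  0.001 ]
delta [ 0.011 -0.817  0.003] rot [-0.0005  0.0006  0.0001]
box in track 0.0532 -0.0393 0.0256 cost 180.09882
```

View pics/j_c.png

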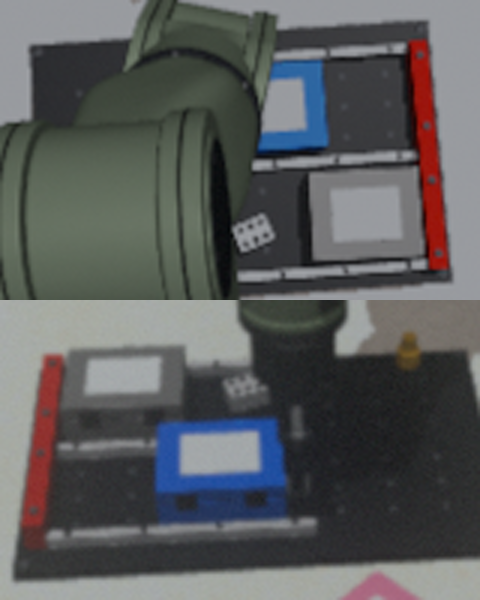

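```bash
cat > sf.py <<'E'
from h import *
import sys
it=eyes.camera_info('scene')
C=np.array([(sx*.048,sy*.06,z) for sx in(-1,1) for sy in(-1,1) for z in(.012,.062)])
def fit(im,p0):
    hsv=cv2.cvtColor(im,cv2.COLOR_RGB2HSV); m=((hsv[...,0]>105)&(hsv[...,0]<125)&(hsv[...,1]>110)).astype(np.uint8)
    c0=proj(it,T(p0,[(0,0,.04)]))[0]; keep=np.zeros_like(m); cv2.circle(keep,tuple(int(v) for v in c0),40,1,-1); m&=keep
    cs,_=cv2.findContours(m,cv2.RETR_EXTERNAL,cv2.CHAIN_APPROX_NONE); h=cv2.convexHull(np.vstack([c for c in cs if cv2.contourArea(c)>15]))
    f=np.zeros(m.shape,np.float32); cv2.drawContours(f,[h],-1,1,-1)
    S=8;w=90;x0,y0=(c0-w//2).astype(int); g=cv2.GaussianBlur(f[y0:y0+w,x0:x0+w],(0,0),1)
    def ren(p):
        q=proj(it,T(p,C)); hh=cv2.convexHull(((q-[x0,y0]+.5)*S*16).astype(np.float32).round().astype(np.int32))
        I=np.zeros((w*S,w*S),np.uint8); cv2.fillConvexPoly(I,hh,255,shift=4); return cv2.GaussianBlur(cv2.resize(I,(w,w),interpolation=cv2.INTER_AREA).astype(np.float32)/255,(0,0),1)
    r=least_squares(lambda p:(ren(p)-g).ravel(),p0,x_scale=[.001,.001,.01],jac=lambda p:np.stack([((ren(p+e)-ren(p-e))/(2*np.abs(e).max())).ravel() for e in np.diag([.001,.001,.01])],1))
    return r.x,r.cost
for a in sys.argv[1:]:
    n,ty=a.split(':')
    im=np.ascontiguousarray(cv2.imread(n)[:,:,::-1]); b,c=fit(im,np.r_[t2w(.055,float(ty))[:2],TR[2]])
    print(n,w2t(b).round(4),(b[2]-TR[2]).round(4),round(c,2))
E
python3 sf.py pics/e_scene.png:.149 pics/f_scene.png:.119 pics/g_scene.png:.078 pics/i_scene.png:.026 pics/j_scene.png:-.038
```

```text
pics/e_scene.png [0.0569 0.1507] 0.0078 3.03
pics/f_scene.png [0.0561 0.1215] 0.004 3.77
pics/g_scene.png [0.056  0.0805] -0.0026 6.2
pics/i_scene.png [0.0548 0.0293] -0.0291 8.83
pics/j_scene.png [ 0.0523 -0.0358] 0.0045 9.86
```

```bash
python3 -m handwheel '[{"delta_pos":[0,-0.06,0],"rotation":[0,0,0],"hand":0.2},{"delta_pos":[0,-0.16,0],"rotation":[0,0,0],"hand":0.2},{"delta_pos":[0,-0.28,0],"rotation":[0,0,0],"hand":0.2},{"delta_pos":[0,-0.42,0.01],"rotation":[0,0,0],"hand":0.2},{"delta_pos":[0,-0.56,0.01],"rotation":[0,0,0],"hand":0.2},{"delta_pos":[0,-0.7,0.01],"rotation":[0,0,0],"hand":0.2},{"delta_pos":[0,-0.82,0.01],"rotation":[0,0,0],"hand":0.2},{"delta_pos":[0,-0.88,0.01],"rotation":[0,0,0],"hand":0.2}]'
python3 - <<'E'
from h import *
go(.055,-.06,.031,np.pi/2)
for n in ['scene','top']:
    im=eyes.camera(n);cv2.imwrite(f'pics/k_{n}.png',im[:,:,::-1])
a=cv2.imread('pics/k_top.png');b=cv2.imread('pics/k_scene.png')
cv2.imwrite('pics/k_c.png',np.vstack([cv2.resize(a[160:260,185:345],None,fx=3,fy=3,interpolation=cv2.INTER_CUBIC),cv2.resize(b[140:240,155:315],None,fx=3,fy=3,interpolation=cv2.INTER_CUBIC)]))
E
python3 sf.py pics/k_scene.png:-.106
```

```text
t: 14.1
tcp_pos: [0.5712, -0.0737, 0.0319]
orientation: [-0.04, 1.569, 0.039]
contact_force: [0.1, 3.3, 1.6]
gripper_width: 0.0515
t 14.1 tcp [ 0.5712 -0.0737  0.0319] track [ 0.0555 -0.036 ] yawT_y-track 1.5689 F [0.1 3.3 1.6] w 0.0515 tilt [-0.0005  0.0012]
delta [ 0.012 -0.299 -0.006] rot [-0.0012  0.0007  0.0003]
pics/k_scene.png [ 0.0522 -0.1085] 0.0174 12.8
```

View pics/k_c.png

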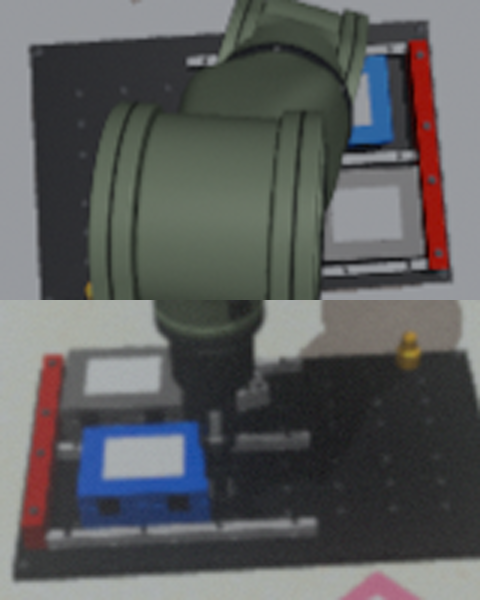

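```bash
python3 -m handwheel '[{"delta_pos":[0,-0.05,0],"rotation":[0,0,0],"hand":0.2},{"delta_pos":[0,-0.1,0],"rotation":[0,0,0],"hand":0.2},{"delta_pos":[0,-0.15,0],"rotation":[0,0,0],"hand":0.2},{"delta_pos":[0,-0.2,0],"rotation":[0,0,0],"hand":0.2},{"delta_pos":[0,-0.24,0],"rotation":[-0.001,0,0],"hand":0.2},{"delta_pos":[0,-0.27,0],"rotation":[-0.001,0,0],"hand":0.2},{"delta_pos":[0,-0.29,0],"rotation":[-0.001,0,0],"hand":0.2},{"delta_pos":[0,-0.3,0],"rotation":[-0.001,0,0],"hand":0.2}]'
python3 - <<'E'
from h import *
go(.055,-.066,.031,np.pi/2)
for n in ['scene','top']:
    im=eyes.camera(n);cv2.imwrite(f'pics/l_{n}.png',im[:,:,::-1])
a=cv2.imread('pics/l_top.png');b=cv2.imread('pics/l_scene.png')
cv2.imwrite('pics/l_c.png',np.hstack([cv2.resize(a[160:230,280:345],None,fx=6,fy=6,interpolation=cv2.INTER_CUBIC),cv2.resize(b[170:240,155:220],None,fx=6,fy=6,interpolation=cv2.INTER_CUBIC)]))
E
python3 sf.py pics/l_scene.png:-.132
```

```text
t: 15.0
tcp_pos: [0.5725, -0.0973, 0.032]
orientation: [-0.042, 1.569, 0.041]
contact_force: [-1.0, 1.6, -0.8]
gripper_width: 0.051
t 15.0 tcp [ 0.5725 -0.0973  0.032 ] track [ 0.0556 -0.0597] yawT_y-track 1.5705 F [-1.   1.6 -0.8] w 0.051 tilt [-0.0006  0.0013]
delta [ 0.012 -0.078 -0.007] rot [-0.0002  0.0008  0.0004]
pics/l_scene.png [ 0.0528 -0.1328] 0.0576 14.03
```

View pics/l_c.png

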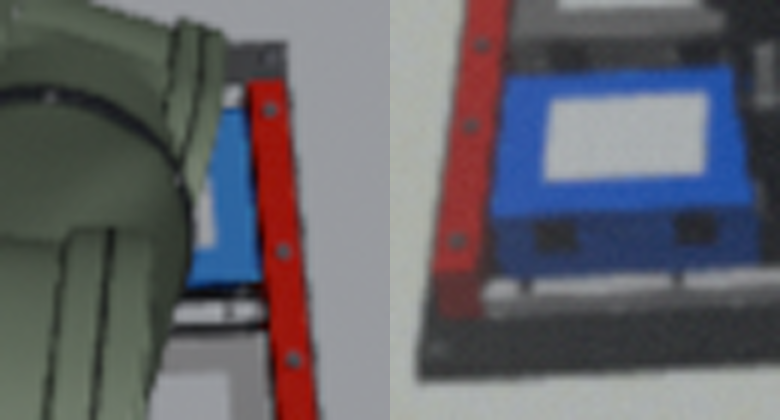

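```bash
python3 -m handwheel '[{"delta_pos":[0,-0.012,0],"rotation":[0,0,0],"hand":0.2},{"delta_pos":[0,-0.024,0],"rotation":[0,0,0],"hand":0.2},{"delta_pos":[0,-0.036,0],"rotation":[0,0,0],"hand":0.2},{"delta_pos":[0,-0.048,0],"rotation":[0,0,0],"hand":0.2}]'
python3 -m handwheel '[{"delta_pos":[0,-0.006,0],"rotation":[0,0,0],"hand":0.2},{"delta_pos":[0,-0.012,0],"rotation":[0,0,0],"hand":0.2}]'
python3 -m handwheel '[{"delta_pos":[0,-0.006,0],"rotation":[0,0,0],"hand":0.2},{"delta_pos":[0,-0.012,0],"rotation":[0,0,0],"hand":0.2}]'
python3 -c "
from h import *
st()"
```

```text
t: 15.5
tcp_pos: [0.5727, -0.1013, 0.032]
orientation: [-0.042, 1.569, 0.04]
contact_force: [0.4, 1.5, 0.2]
gripper_width: 0.0511
t: 15.7
tcp_pos: [0.5728, -0.1022, 0.032]
orientation: [-0.042, 1.569, 0.041]
contact_force: [-0.3, 1.9, -0.5]
gripper_width: 0.0513
t: 15.9
tcp_pos: [0.5729, -0.1032, 0.032]
orientation: [-0.042, 1.569, 0.041]
contact_force: [-0.1, 1.9, -0.1]
gripper_width: 0.0513
t 15.9 tcp [ 0.5729 -0.1032  0.032 ] track [ 0.0556 -0.0656] yawT_y-track 1.5705 F [-0.1  1.9 -0.1] w 0.0513 tilt [-0.0007  0.0015]
```

```bash
python3 -m handwheel '[{"delta_pos":[0,-0.006,0],"rotation":[0,0,0],"hand":0.2},{"delta_pos":[0,-0.009,0],"rotation":[0,0,0],"hand":0.2}]' | grep -E "tcp|force"
python3 -m handwheel '[{"delta_pos":[0,-0.006,0],"rotation":[0,0,0],"hand":0.2},{"delta_pos":[0,-0.009,0],"rotation":[0,0,0],"hand":0.2}]'| grep -E "tcp|force"
```

```text
tcp_pos: [0.5729, -0.104, 0.032]
contact_force: [0.1, 2.2, -0.3]
tcp_pos: [0.573, -0.1048, 0.032]
contact_force: [-0.1, 1.7, -0.8]
```

```bash
python3 -m handwheel '[{"delta_pos":[0,-0.006,0],"rotation":[0,0,0],"hand":0.2},{"delta_pos":[0,-0.009,0],"rotation":[0,0,0],"hand":0.2}]'| grep -E "tcp|force"
```

```text
tcp_pos: [0.5729, -0.105, 0.032]
contact_force: [-1.5, 5.1, 0.9]
```

```bash
python3 -m handwheel '[{"delta_pos":[0,-0.006,0],"rotation":[0,0,0],"hand":0.2},{"delta_pos":[0,-0.009,0],"rotation":[0,0,0],"hand":0.2}]'| grep -E "tcp|force"
```

```text
tcp_pos: [0.5729, -0.105, 0.0321]
contact_force: [-1.0, 7.8, 1.5]
```

Seated: the TCP stopped advancing and the push force rose to about 8 N. Now I'll back off straight along the lane, then lift.

```bash
python3 -m handwheel '[{"delta_pos":[0,0.05,0],"rotation":[0,0,0],"hand":0.2},{"delta_pos":[0,0.2,0],"rotation":[0,0,0],"hand":0.2},{"delta_pos":[0,0.5,0],"rotation":[0,0,0],"hand":0.2},{"delta_pos":[-0.3,0.5,0],"rotation":[0,0,0],"hand":0.2},{"delta_pos":[-0.8,0.5,0],"rotation":[0,0,0],"hand":0.2},{"delta_pos":[-1,0.5,0],"rotation":[0,0,0],"hand":0.2}]'
python3 -m handwheel '[{"delta_pos":[-0.5,0.5,0],"rotation":[0,0,0],"hand":0.2},{"delta_pos":[-1,1,0],"rotation":[0,0,0],"hand":0.2},{"delta_pos":[-1,1,0],"rotation":[0,0,0],"hand":0.2}]'
python3 -m handwheel '[{"delta_pos":[-0.5,0.5,0],"rotation":[0,0,0],"hand":0.2},{"delta_pos":[-1,1,0],"rotation":[0,0,0],"hand":0.2},{"delta_pos":[-1,1,0],"rotation":[0,0,0],"hand":0.2}]'
python3 -m handwheel '[{"delta_pos":[0,0.5,0],"rotation":[0,0,0],"hand":0.2},{"delta_pos":[0,1,0],"rotation":[0,0,0],"hand":0.2},{"delta_pos":[0,1,0],"rotation":[0,0,0],"hand":0.2},{"delta_pos":[0,1,0],"rotation":[0,0,0],"hand":0.2}]'
python3 - <<'E'
from h import *
st()
for n in ['scene','top','wrist']:
    im=eyes.camera(n);cv2.imwrite(f'pics/m_{n}.png',im[:,:,::-1])
a=cv2.imread('pics/m_top.png');b=cv2.imread('pics/m_scene.png')
cv2.imwrite('pics/m_c.png',np.vstack([cv2.resize(a[160:260,185:345],None,fx=3,fy=3,interpolation=cv2.INTER_CUBIC),cv2.resize(b[140:240,155:315],None,fx=3,fy=3,interpolation=cv2.INTER_CUBIC)]))
E
python3 sf.py pics/m_scene.png:-.138; python3 topfit.py pics/m_top.png .5655 -.181 .05
```

```text
t: 17.3
tcp_pos: [0.5715, -0.0644, 0.1149]
orientation: [-0.042, 1.566, 0.043]
contact_force: [0.2, -0.3, -0.1]
gripper_width: 0.0513
t: 17.6
tcp_pos: [0.5675, 0.0199, 0.198]
orientation: [-0.043, 1.562, 0.047]
contact_force: [0.6, -0.3, -1.0]
gripper_width: 0.0511
t: 17.9
tcp_pos: [0.5623, 0.1035, 0.2807]
orientation: [-0.045, 1.559, 0.051]
contact_force: [0.4, -0.4, -1.0]
gripper_width: 0.0512
t: 18.3
tcp_pos: [0.557, 0.184, 0.2806]
orientation: [-0.046, 1.56, 0.052]
contact_force: [-0.4, -0.0, 0.2]
gripper_width: 0.051
t 18.3 tcp [0.557  0.184  0.2806] track [0.0549 0.2221] yawT_y-track 1.5807 F [-0.4 -0.   0.2] w 0.051 tilt [0.0035 0.0105]
pics/m_scene.png [ 0.0525 -0.1379] 0.0185 10.18
track [ 0.51332016 -0.04059164  0.05166267] [[-0.2, -0.4], [0.1, -0.6], [0.5, 0.1], [-0.6, 0.3], [0.1, 0.0], [-0.5, 0.1], [-0.4, 0.2], [0.2, -0.6], [0.1, -0.4], [0.4, 0.4], [0.1, 0.4]]
box world [ 0.5764 -0.176   0.0536] in track 0.056 -0.1385 0.002 cost 2.2610645
box world [ 0.5764 -0.176   0.0536] in track 0.0553 -0.1385 0.001 cost 2.2610645
```

View pics/m_c.png

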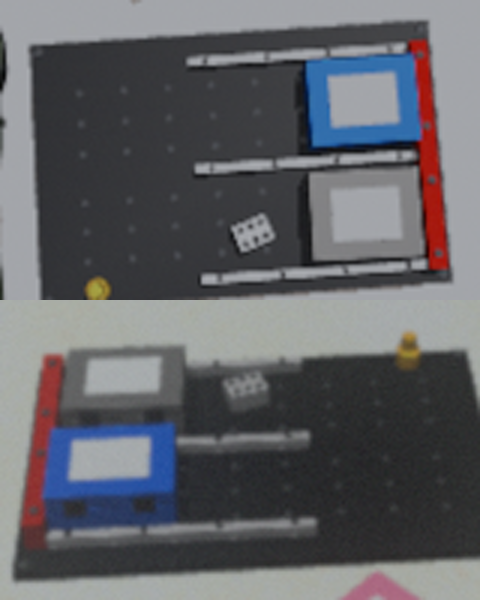

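```bash
python3 -c "
from h import *
st(); print(workorder.hand_in())"
```

```text
t 18.45 tcp [0.5575 0.1823 0.281 ] track [0.0553 0.2203] yawT_y-track 1.5779 F [ 0.  -0.1 -0.1] w 0.0513 tilt [0.0035 0.011 ]
the job is handed in; nothing more can be done
None
```

The blue box is pushed home against the red stop in the empty lane, and the job is handed in at about 18.5 s. The hand-in gives no verdict.

**How it was done:** I squared and centred the box on the bare plate with a two-finger side push. Then I pushed it down the lane from behind with two fingers. The last few millimetres were slow, until the box stopped against the stop at about 8 N. I backed off straight along the lane, then lifted clear.

**Last checks:**

| | Top camera | Scene camera | Required |
|---|---|---|---|
| Offset from lane centre line | +0.3 to +1 mm | −2.5 mm | within ±8 mm |
| Origin to stop face | 61.5 mm | 62 mm | under 64 mm |
| Yaw relative to lane | about 0.002 rad | 0.019 rad | under 0.05 rad |

- **Disagreement:** The two cameras differ by about 3 mm sideways and 0.017 rad in yaw. I trust the top view more, because the scene view of the box is partly hidden by the far rail. Both are within limits. During the approach, with the arm or rail in the way, single scene fits read up to 0.058 rad and a top fit read 0.026 rad; I judged these unreliable.
- **Contact and bystanders:** The pushing forces I read stayed at a few newtons, with no sideways jump that would suggest touching a rail. In the final pictures the grey box, steel block and brass plug look unmoved; I did not measure them or the other items. The robot was clear, reading about 0 N.

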